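Turn the banding wheel by its spoke and swing in the hand rest

TASK

Get the little jug ready for painting: push gently with a fingertip against a spoke of the banding wheel to turn it until the jug's spout points the same way as the arrow on the steel plate under the wheel, and leave it standing still there; then push the wooden hand rest round over the wheel until it meets its stop. Only push: never touch, lift or shift the jug on the wheel, grasp nothing, and leave everything else on the table where it stands.

Things in the scene. Friction and masses are not known exactly. Their poses are not given: they have to be found in the camera images.
- foot: grey cone-shaped iron foot of the banding wheel (a hand-turned pottery turntable), 144 mm across, fixed to the table, never turned. Origin on the vertical axis of the wheel, at table height
- wheel: turning part: aluminium disc, 160 mm across, 50 to 70 mm above the table; on its rim three level round steel spokes 120 degrees apart (14 mm thick, axis 76 mm above the table), each from 68 mm to a black 22 mm ball 145 mm from the axis. Origin on the axis at table height; x along spoke a. Turns both ways about the vertical with no stop in reach, needs about 1 N at a spoke, stays where it is left
- spoke_a (a point): centre of the ball at the end of the first spoke, 145 mm from the axis, 76 mm above the table
- spoke_b (a point): the same for the next spoke, 120 degrees anticlockwise seen from above
- spoke_c (a point): the same for the third spoke
- index: dark steel index plate lying under the wheel, 6 mm thick, fixed: a disc of 176 mm with one tongue that ends in an arrow head and reaches out past the spokes. Origin on the wheel's axis at table height; x points along the tongue to the arrow's tip. Its direction differs from run to run
- arrow_tip (a point): tip of the arrow, 178 mm from the wheel's axis, 6 mm above the table
- jug: small unglazed terracotta jug, 72 mm across the belly and 47 mm high, standing loose in the middle of the wheel (within 3 mm) and turning with it; its top is 117 mm above the table. Origin at the centre of its underside, 70 mm above the table; x points to the pouring spout. Opposite the spout is a loop handle reaching 57 mm from its middle. Not to be touched
- spout (a point): end of the jug's spout, 54 mm from the jug's middle and 45 mm above its underside
- stand: fixed stand of the hand rest: square grey base of 100 mm, 14 mm thick, with an upright post of 20 mm diameter, beside the wheel on the left. Origin under the post at table height. Beside the top of the post, towards the wheel, a small stop pin 154 mm high
- rest (a joint): angle of the wooden hand rest about the post, rad, growing anticlockwise seen from above: 0 when the rest points straight to the robot (-x), 1.57 at its stop, where it points to -y, over the wheel. Needs about 1 N and stays where it is left; it passes 20 mm above the jug
- rest_pivot (a point): point on the axis of the post at the middle height of the rest, 148 mm above the table
- rest_tip (a point): free end of the rest, a level wooden bar 22 mm wide and 16 mm thick (140 to 156 mm above the table) that ends 190 mm from the pivot
- glaze_jar: bystander: jar 56 mm across, 72 mm high, to the right of the wheel; origin at the underside
- water_mug: bystander: white mug 76 mm across, 85 mm high, handle at its +y, beyond the stand; origin at the underside
- cutter: bystander: steel ring cutter 72 mm across, 25 mm high, beyond the wheel; origin at the underside
- bowl: bystander: terracotta bowl 110 mm across, 45 mm high, beyond the wheel to the right; origin at the underside
- clay_brush: bystander: brush 160 mm long lying along its x, on the robot's side of the wheel to the right
- rolling_pin: bystander: wooden rolling pin 320 mm long, 48 mm thick, lying along its x, left of the stand; origin at the underside
- wood_rib: bystander: flat wooden rib 100 x 45 x 6 mm, far right of the wheel

How it is judged:
By the outcome, as a careful person would: the job done as asked, in the order asked, and still so for the second after the job is handed in, with the robot touching nothing.
It also fails if it takes over 70 s, if anything falls off the work surface, if the arm or the gripper's body presses on something with over 40 N, if the wrist force passes 120 N, or if a joint passes its speed limit or range.

ROBOT

A 6-joint arm with a two-finger parallel gripper is mounted at the origin on the work surface. World frame = base frame: x ahead of the robot, y to its left, z up, the work surface at z = 0. Lengths are in m, angles in rad, forces in N, time in s.
With the tool pointing down it reaches from about 0.275 to 0.825 m from the base axis. Payload 4.9 kg.
Tool frame: the origin (TCP) lies midway between the tips of the shut fingers; the grasp point (between the pads) lies 19 mm behind it; z points along the fingers, y is the line along which they close (so a half turn about z gives the same grasp; the last joint's range is limited). The gripper opens to 85 mm and grips with 20 to 120 N. Pads are 22 mm wide; open, the fingers measure 114 mm over their backs; the gripper's body (76 mm by 85 mm) begins 54 mm behind the grasp point. The pads swing forward as they close: fully open they stand 13 mm farther back than shut.
Start: joints at [1.129, 0.326, -0.193, 1.052, 0, 1.437], TCP at [0.167, 0.524, 0.231] pointing down, gripper open.
Joint ranges: [-2.65, 2.65], [-0.97, 1.79], [-1.3, 1.35], [-1.93, 2.1], [-1.47, 1.37], [-3.14, 3.14]. Speed limits (rad/s): [2.57, 2.57, 3.14, 3.14, 3.14, 3.14].

INTERFACE

Orientations are given as a 3x3 rotation matrix whose columns are the frame's x, y, z axes.
In Python, from rig import manip gives the robot as it stands.
- The arm moves only by the tool carry_out, never from a script. Its argument "plan" is a list of rows, each an object of numbers: "grip": the finger opening in m, from 0 to 0.0854; "x", "y", "z": the shift along the tool's x, y, z in m; "wx", "wy", "wz": the turn, a rotation vector about the tool's x, y, z in rad. A call has 1 to 20 rows; each row shifts and turns the commanded pose from where the row before left it, along the tool's axes as they then stand; what a row does not reach is not made up. A row lasts 1/10 s, in which the tool goes at most 50 mm and 8.59 degrees, less where a joint would pass 70% of its speed; a pose out of reach is approached as far as the arm can. A call is refused whole if a number of a shift passes 0.05 or a number of a turn 0.15, either way. A call with a gripper value outside its range is refused whole. The fingers move at their own pace and stop on an object; "force" is the grip in N (left out, the last holds). Time passes only in rows, so rows that do not move let the fingers close. It gives the time, the measured TCP pose, the force, the opening and the grip force at its end, in the units of the state.
- manip.state(): the state, without advancing time (a new reading comes with each control period).
- manip.capture(name): name is "side" or "top" or "wrist"; returns (picture, depth): 480x640x3 uint8, red, green, blue; 480x640 float32, m along the optical axis (not along the pixel's ray), 0 where there is no reading.
- manip.camera_model(name): a dict with "fx", "fy", "cx", "cy" (pixels), "extrinsics" (4x4, takes a point from world to camera coordinates). Camera axes: x right, y down, z forward; pixel columns grow to the right and rows downward; lengths in m; the calibration is good to about 2 mm. The wrist camera is an equidistant fisheye: a pixel r from the principal point sees the ray r / f radians off the axis. A picture is of the moment at which its call begins: read the wrist's pose just before it. camera_model takes no time and is no camera call; for the wrist camera it gives the pose at the moment of the call.
- manip.hand_in(): hands the job in; it is judged then, once.
The state is a dict: "t": time; "joint_pos": joint angles; "qvel": joint speeds; "effort": joint torques, N m; "ee_pos": TCP position; "tool_rot": TCP orientation; "force": force on the tool from outside, world axes, zero at the start; "wrist_torque": the same for the moment, N m; "opening": finger opening in m; "grasp_force": force on a finger pad.
Only numpy, scipy, OpenCV 4.12 (cv2) and the standard library are available. Lean on these libraries where they do the work, as an engineer would, in place of code of your own. Each camera call takes 0.05 s, during which the arm holds its last target. There are 200 camera calls.

## Working session

There is one attempt and no reset: what is moved stays moved. The work goes in short steps, Python scripts to look and compute and a tool call to move; the robot and the scene stay as the last step left them, time stands still between calls to the robot, and variables do not carry over. Pictures are saved under pics/ and viewed, at most 10 in all, crops included, and the job is handed in when it is done.

Besides the shell and the picture viewer there is one more tool, called by a JSON object that holds its "name" and its "arguments", one argument or row to a line. carry_out: Moves the arm, as the interface text tells. Its arguments: {"type":"object","properties":{"plan":{"type":"array","items":{"type":"object","properties":{"grip":{"type":"number"},"x":{"type":"number"},"y":{"type":"number"},"z":{"type":"number"},"wx":{"type":"number"},"wy":{"type":"number"},"wz":{"type":"number"}}}},"force":{"type":"number"}},"required":["plan"]}

```bash
mkdir -p pics; ls; cat > h.py <<'E'
import numpy as np, cv2
from rig import manip
def grab(n,name=None):
    m=manip.camera_model(n); p,d=manip.capture(n)
    if name: cv2.imwrite('pics/'+name,p[:,:,::-1])
    return m,p,d
def onplane(m,u,v,z):
    E=np.array(m['extrinsics']);R=E[:3,:3];c=-R.T@E[:3,3]
    r=R.T@np.array([(u-m['cx'])/m['fx'],(v-m['cy'])/m['fy'],1])
    return c+r*(z-c[2])/r[2]
def proj(m,P):
    E=np.array(m['extrinsics']);q=E[:3,:3]@np.array(P)+E[:3,3]
    return m['fx']*q[0]/q[2]+m['cx'],m['fy']*q[1]/q[2]+m['cy']
E
python3 - <<'E'
from h import *
m,p,d=grab('top','top1.png'); m2,p2,d2=grab('side','side1.png')
np.save('top1_d.npy',d)
for k in (m,m2): E=np.array(k['extrinsics']); print(k['fx'],k['cx'],k['cy'],-E[:3,:3].T@E[:3,3],E[:3,:3].round(2).tolist())
s=manip.state();print(s['t'],s['ee_pos'],s['tool_rot'])
E
```

```text
pics
464.6418631664935 315.13192933194216 237.70600513852318 [ 0.52513117 -0.05338827  1.09519441] [[0.01, -1.0, 0.01], [-1.0, -0.02, -0.03], [0.03, -0.01, -1.0]]
481.78279484436496 321.5038384039587 235.05793147734326 [ 0.15531152 -0.77280656  0.72877113] [[0.86, -0.5, 0.01], [-0.3, -0.53, -0.8], [0.41, 0.69, -0.6]]
0.1 [0.16637817 0.52369742 0.23059311] [[-9.53017889e-01  3.02913319e-01 -6.51212196e-04]
 [ 3.02913948e-01  9.53016934e-01 -1.36533093e-03]
 [ 2.07039327e-04 -1.49844606e-03 -9.99998856e-01]]
```

View pics/top1.png

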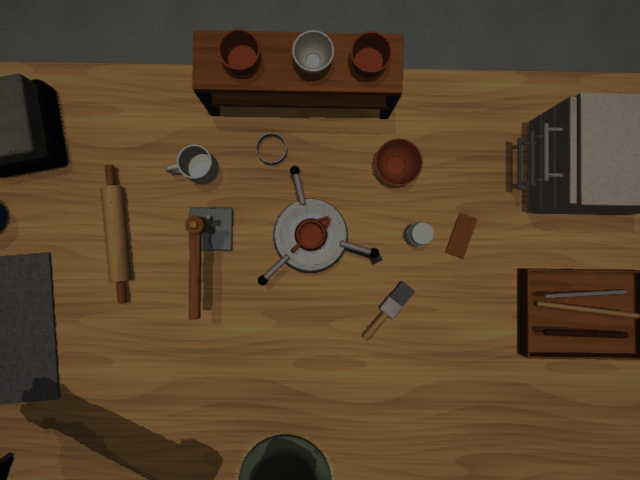

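View pics/side1.png

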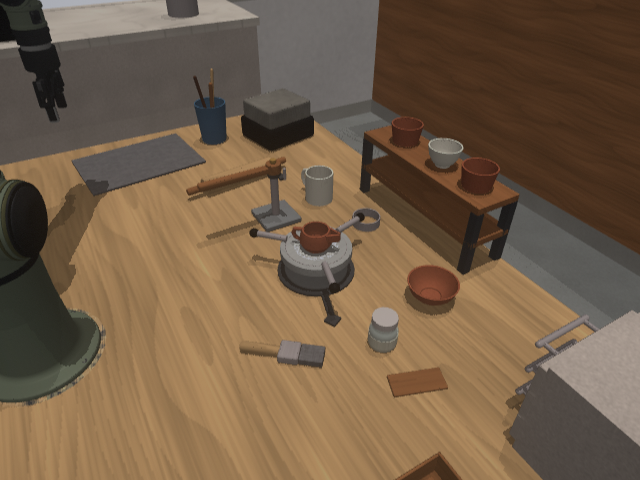

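```bash
python3 - <<'E'
from h import *
m,p,d=grab('top'); m2,p2,d2=grab('side')
np.savez('c.npz',p=p,d=d,p2=p2)
a=cv2.resize(p[160:300,250:390,::-1],(560,560),interpolation=3)
b=cv2.resize(p2[205:335,245:375,::-1],(560,560),interpolation=3)
cv2.imwrite('pics/crop1.png',cv2.resize(np.hstack([a,b]),(800,400)))
for n,u,v,z in [('a?',295,171,.083),('b',263,281,.083),('c',375,253,.083),('disc',311,235,.07),('tip',381,261,.006),('post',194,225,.156),('resttip',195,317,.148)]:
    P=onplane(m,u,v,z);print(n,P.round(4),'depth z',1.095-d[v,u])
E
```

```text
a? [ 0.706  -0.0146  0.083 ] depth z 0.077665806
b [0.4647 0.0509 0.083 ] depth z 0.09335804
c [ 0.5291 -0.1919  0.083 ] depth z 0.08555889
disc [ 0.5668 -0.0518  0.07  ] depth z 0.07324803
tip [ 0.5109 -0.2167  0.006 ] depth z -0.0011482239
post [0.5799 0.1847 0.156 ] depth z 0.17375892
resttip [0.394  0.1803 0.148 ] depth z 0.16489857
```

View pics/crop1.png

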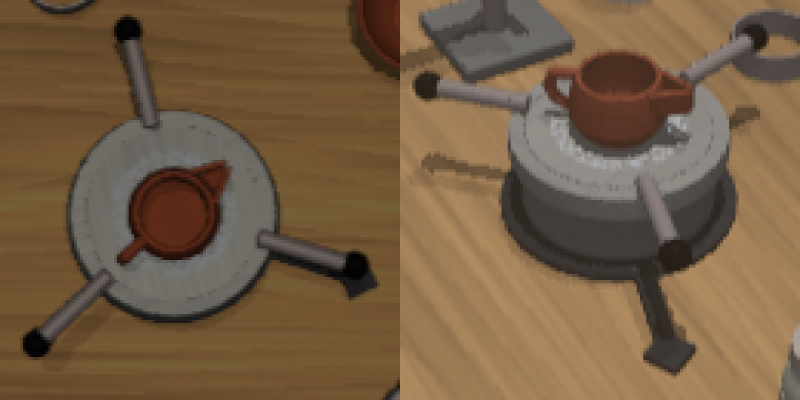

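```bash
cat >> h.py <<'E'
def ang(v): return np.degrees(np.arctan2(v[1],v[0]))
def balls(m,p):
    g=p.max(2); g=(g<28).astype(np.uint8)
    n,l,s,c=cv2.connectedComponentsWithStats(g)
    out=[]
    for i in range(1,n):
        P=onplane(m,*c[i],.076)
        if 25<s[i,4]<200 and abs(np.hypot(*(P[:2]-[.567,-.052]))-.145)<.02: out.append(P[:2]); 
    return np.array(out)
def jug(m,p,C):
    # spout direction: spout tip at z=.115, from world-space mask
    h=cv2.cvtColor(p,cv2.COLOR_RGB2HSV); u0,v0=proj(m,[*C,.1])
    k=((h[...,0]<9)|(h[...,0]>172))&(h[...,1]>130)&(h[...,2]>40)
    vv,uu=np.nonzero(k); P=np.array([onplane(m,u,v,.113)[:2] for u,v in zip(uu,vv) if np.hypot(u-u0,v-v0)<45])
    cen=P.mean(0); 
    for _ in range(5):
        b=P[np.hypot(*(P-cen).T)<.037]; cen=(b.max(0)+b.min(0))/2*0+b.mean(0)
    r=np.hypot(*(P-C).T); far=P[r>.039]
    return P,cen,far
E
python3 - <<'E'
from h import *
m=manip.camera_model('top');m2=manip.camera_model('side');z=np.load('c.npz');p=z['p'];p2=z['p2']
B=balls(m,p);print(B)
C=B.mean(0);print('C',C,[round(ang(b-C),1) for b in B],[np.hypot(*(b-C)) for b in B])
P,cen,far=jug(m,p,C);print(len(P),cen)
A=np.array([ang(f-C) for f in far]);R=np.hypot(*(far-C).T)
for lo,hi in((-100,0),(80,180)):
    s=(A>lo)&(A<hi);print(s.sum(),np.median(A[s]),A[s].mean(),R[s].max(),A[s][R[s]>R[s].max()-.008])
# arrow in side view: dark pixels
g=p2.max(2);sub=g[290:335,315:350];print(sub[::2,::2])
print('side tip',[onplane(m2,u,v,.006) for u,v in((333,327),(331,325),(341,320))])
print('expected tip px if -109', [proj(m2,[C[0]+.178*np.cos(np.radians(a)),C[1]+.178*np.sin(np.radians(a)),.006]) for a in (-100,-105,-110,-115)])
E
```

```text
[[ 0.70972494 -0.01226787]
 [ 0.52734907 -0.17647567]
 [ 0.46606551  0.05358238]]
C [ 0.56771317 -0.04505372] [np.float64(13.0), np.float64(-107.1), np.float64(135.9)] [np.float64(0.14574722610661534), np.float64(0.13748086752770583), np.float64(0.14163801500313833)]
817 [ 0.56811734 -0.05122162]
66 -53.78684635868779 -53.86546202803049 0.05551282231138364 [-41.40619867 -43.22905171 -44.94604828 -46.56332129 -48.08694991
 -49.52286152 -44.99976831 -46.71360581 -48.3221283  -49.83243945
 -48.58665012 -50.17928759 -51.66944576 -53.06487451 -54.37282147
 -52.13904356 -53.60127612 -54.96595782 -56.24113211 -55.63072473
 -56.9566019  -58.191614   -57.75989502 -59.03813653 -60.22498692
 -61.21105664]
19 138.681201794944 138.65727475533853 0.0495438324385021 [134.93869958 136.94156547 135.00111928 136.87311012 138.87114632
 141.00302473 135.05600312 136.81317608 138.68120179 140.66654546
 142.77537942 138.51414263 140.37168859 142.33810836]
[[ 45  47  46  44  46  46  54  52  38  39  39  38  43 122 170 175 172 169]
 [ 60  60  60  69  47  46  46  60  40  38  38  95 175 170 169 169 174 171]
 [
[... 1311 characters left out ...]
172 170 169 167 171 163 159 161 161]
 [163 170 167 161 160 160 158 168 171 167 171 170 168 169 171 160 160 161]
 [164 166 170 167 160 161 160 158 170 170 169 171 170 167 170 168 160 161]
 [171 161 168 168 165 159 161 157 159 171 167 169 170 169 167 171 167 158]]
side tip [array([ 0.50902938, -0.22313241,  0.006     ]), array([ 0.50830564, -0.21663875,  0.006     ]), array([ 0.53276117, -0.21515452,  0.006     ])]
expected tip px if -109 [(np.float64(344.07115238480964), np.float64(320.9269941082632)), (np.float64(336.7848669438459), np.float64(322.6343876976793)), (np.float64(329.25438596247403), np.float64(323.8632661861575)), (np.float64(321.5597750588157), np.float64(324.59604435733326))]
```

The arrow is at about (381,261) in the top view, partly hidden by spoke c. The spout points to the upper right, (330,217), and the handle to the lower left. The wheel must turn about 60° clockwise, so I'll push spoke a, at (295,171), from its +y side.

{"name": "carry_out", "arguments": {
  "plan": [
    {"grip": 0, "wz": -0.114},
    {"wz": -0.114},
    {"wz": -0.114},
    {"wz": -0.114},
    {"wz": -0.114},
    {}
  ]
}}

```text
validation failed for argument at $.pl...
```

{"name": "carry_out", "arguments": {
  "plan": [
    {"x": -0.0179, "y": -0.0308},
    {"x": -0.0179, "y": -0.0308},
    {"x": -0.0179, "y": -0.0308},
    {"x": -0.0179, "y": -0.0308},
    {"x": -0.0179, "y": -0.0308},
    {"x": -0.0179, "y": -0.0308},
    {"x": -0.0179, "y": -0.0308},
    {"x": -0.0179, "y": -0.0308},
    {"x": -0.0179, "y": -0.0308},
    {"x": -0.0179, "y": -0.0308},
    {"x": -0.0179, "y": -0.0308},
    {"x": -0.0179, "y": -0.0308},
    {"x": -0.0179, "y": -0.0308},
    {"x": -0.0179, "y": -0.0308},
    {"x": -0.0179, "y": -0.0308},
    {"x": -0.0179, "y": -0.0308},
    {"x": -0.0179, "y": -0.0308},
    {"x": -0.0179, "y": -0.0308},
    {"x": -0.0179, "y": -0.0308},
    {"x": -0.0179, "y": -0.0308}
  ]
}}

```text
validation failed for argument at $.pl...
```

{"name": "carry_out", "arguments": {
  "plan": [
    {"grip": 0, "x": 0, "y": 0, "z": 0, "wx": 0, "wy": 0, "wz": -0.114},
    {"grip": 0, "x": 0, "y": 0, "z": 0, "wx": 0, "wy": 0, "wz": -0.114},
    {"grip": 0, "x": 0, "y": 0, "z": 0, "wx": 0, "wy": 0, "wz": -0.114},
    {"grip": 0, "x": 0, "y": 0, "z": 0, "wx": 0, "wy": 0, "wz": -0.114},
    {"grip": 0, "x": 0, "y": 0, "z": 0, "wx": 0, "wy": 0, "wz": -0.114}
  ]
}}

```text
t: 0.7
ee_pos: [0.1665, 0.524, 0.2311]
tool_rot: [[-0.965, -0.264, -0.0], [-0.264, 0.965, -0.0], [0.0, -0.0, -1.0]]
force: [-0.7, 1.2, 0.9]
opening: 0.0128
grasp_force: 0.0
```

{"name": "carry_out", "arguments": {
  "plan": [
    {"grip": 0, "x": -0.0239, "y": -0.041, "z": 0, "wx": 0, "wy": 0, "wz": 0},
    {"grip": 0, "x": -0.0239, "y": -0.041, "z": 0, "wx": 0, "wy": 0, "wz": 0},
    {"grip": 0, "x": -0.0239, "y": -0.041, "z": 0, "wx": 0, "wy": 0, "wz": 0},
    {"grip": 0, "x": -0.0239, "y": -0.041, "z": 0, "wx": 0, "wy": 0, "wz": 0},
    {"grip": 0, "x": -0.0239, "y": -0.041, "z": 0, "wx": 0, "wy": 0, "wz": 0},
    {"grip": 0, "x": -0.0239, "y": -0.041, "z": 0, "wx": 0, "wy": 0, "wz": 0},
    {"grip": 0, "x": -0.0239, "y": -0.041, "z": 0, "wx": 0, "wy": 0, "wz": 0},
    {"grip": 0, "x": -0.0239, "y": -0.041, "z": 0, "wx": 0, "wy": 0, "wz": 0},
    {"grip": 0, "x": -0.0239, "y": -0.041, "z": 0, "wx": 0, "wy": 0, "wz": 0},
    {"grip": 0, "x": -0.0239, "y": -0.041, "z": 0, "wx": 0, "wy": 0, "wz": 0},
    {"grip": 0, "x": -0.0239, "y": -0.041, "z": 0, "wx": 0, "wy": 0, "wz": 0},
    {"grip": 0, "x": -0.0239, "y": -0.041, "z": 0, "wx": 0, "wy": 0, "wz": 0},
    {"grip": 0, "x": -0.0239, "y": -0.041, "z": 0, "wx": 0, "wy": 0, "wz": 0},
    {"grip": 0, "x": -0.0239, "y": -0.041, "z": 0, "wx": 0, "wy": 0, "wz": 0},
    {"grip": 0, "x": -0.0239, "y": -0.041, "z": 0, "wx": 0, "wy": 0, "wz": 0},
    {"grip": 0, "x": 0, "y": 0, "z": 0, "wx": 0, "wy": 0, "wz": 0}
  ]
}}

```text
t: 2.3
ee_pos: [0.6754, 0.0181, 0.2294]
tool_rot: [[-0.967, -0.254, 0.001], [-0.254, 0.967, -0.002], [-0.0, -0.002, -1.0]]
force: [-0.3, 0.5, 0.2]
opening: 0.0
grasp_force: 0.0
```

{"name": "carry_out", "arguments": {
  "plan": [
    {"grip": 0, "x": 0, "y": 0.003, "z": 0.033, "wx": 0, "wy": 0, "wz": 0},
    {"grip": 0, "x": 0, "y": 0, "z": 0.033, "wx": 0, "wy": 0, "wz": 0},
    {"grip": 0, "x": 0, "y": 0, "z": 0.033, "wx": 0, "wy": 0, "wz": 0},
    {"grip": 0, "x": 0, "y": 0, "z": 0.033, "wx": 0, "wy": 0, "wz": 0},
    {"grip": 0, "x": 0, "y": 0, "z": 0.033, "wx": 0, "wy": 0, "wz": 0},
    {"grip": 0, "x": 0, "y": 0, "z": 0, "wx": 0, "wy": 0, "wz": 0}
  ]
}}

```text
t: 2.9
ee_pos: [0.6668, 0.0268, 0.061]
tool_rot: [[-0.966, -0.26, -0.01], [-0.26, 0.966, 0.001], [0.01, 0.003, -1.0]]
force: [-1.2, 0.8, 0.5]
opening: 0.0001
grasp_force: 0.0
```

```bash
python3 - <<'E'
from h import *
m,p,d=grab('wrist','w1.png'); s=manip.state();print(s['ee_pos'],s['force'])
E
```

```text
[0.66879783 0.02660342 0.06396514] [1.29507611 0.28847362 0.3137731 ]
```

View pics/w1.png

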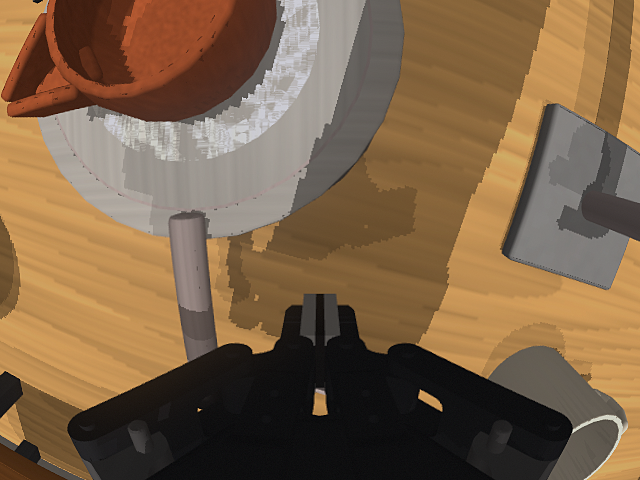

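The wrist view shows the shut fingertips at (320,300) on the correct side of the spoke, which is at (190,280), and clear of the jug. I'll push now.

{"name": "carry_out", "arguments": {
  "plan": [
    {"grip": 0, "x": 0, "y": -0.008, "z": 0, "wx": 0, "wy": 0, "wz": 0},
    {"grip": 0, "x": 0, "y": -0.008, "z": 0, "wx": 0, "wy": 0, "wz": 0},
    {"grip": 0, "x": 0, "y": -0.006, "z": 0, "wx": 0, "wy": 0, "wz": 0},
    {"grip": 0, "x": -0.0008, "y": -0.0047, "z": 0, "wx": 0, "wy": 0, "wz": 0.04},
    {"grip": 0, "x": -0.0008, "y": -0.0047, "z": 0, "wx": 0, "wy": 0, "wz": 0.04},
    {"grip": 0, "x": -0.0008, "y": -0.0047, "z": 0, "wx": 0, "wy": 0, "wz": 0.04},
    {"grip": 0, "x": -0.0008, "y": -0.0047, "z": 0, "wx": 0, "wy": 0, "wz": 0.04},
    {"grip": 0, "x": -0.0008, "y": -0.0047, "z": 0, "wx": 0, "wy": 0, "wz": 0.04},
    {"grip": 0, "x": -0.0008, "y": -0.0047, "z": 0, "wx": 0, "wy": 0, "wz": 0.04},
    {"grip": 0, "x": -0.0008, "y": -0.0047, "z": 0, "wx": 0, "wy": 0, "wz": 0.04},
    {"grip": 0, "x": -0.0008, "y": -0.0047, "z": 0, "wx": 0, "wy": 0, "wz": 0.04},
    {"grip": 0, "x": -0.0008, "y": -0.0047, "z": 0, "wx": 0, "wy": 0, "wz": 0.04},
    {"grip": 0, "x": -0.0008, "y": -0.0047, "z": 0, "wx": 0, "wy": 0, "wz": 0.04},
    {"grip": 0, "x": -0.0008, "y": -0.0047, "z": 0, "wx": 0, "wy": 0, "wz": 0.04},
    {"grip": 0, "x": -0.0008, "y": -0.0047, "z": 0, "wx": 0, "wy": 0, "wz": 0.04}
  ]
}}

```text
t: 4.45
ee_pos: [0.6905, -0.0514, 0.0679]
tool_rot: [[-0.976, 0.218, 0.003], [0.218, 0.976, 0.0], [-0.003, 0.001, -1.0]]
force: [1.5, 2.6, -0.6]
opening: -0.0
grasp_force: 0.6
```

```bash
python3 - <<'E'
from h import *
s=manip.state();print(s['ee_pos'],s['force'],ang(np.array(s['tool_rot'])[:,0]))
m,p,d=grab('top'); m2,p2,d2=grab('side')
np.savez('c2.npz',p=p,p2=p2)
a=cv2.resize(p[160:300,250:390,::-1],(400,400),interpolation=3)
b=cv2.resize(p2[205:335,245:375,::-1],(400,400),interpolation=3)
cv2.imwrite('pics/crop2.png',np.hstack([a,b]))
E
```

```text
[ 0.69049431 -0.0513574   0.06791681] [ 1.46892669  2.57628888 -0.62860446] 167.40702902752406
```

View pics/crop2.png

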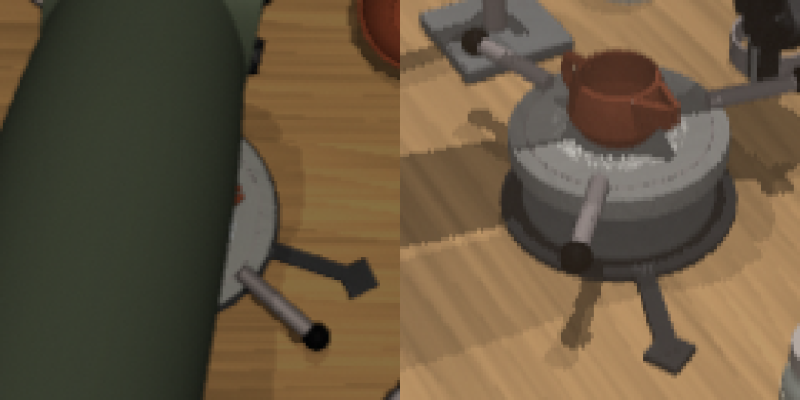

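The wheel has turned about 28°. The whole arrow now shows in the top view, with its head near px (377,257), and ball c is near (361,277). Next I'll measure the arrow and the spoke.

```bash
python3 - <<'E'
from h import *
z=np.load('c2.npz');p=z['p'];p2=z['p2'];C=np.array([.569,-.0493])
for nm,q in (('top',p),('side',p2)):
    m=manip.camera_model(nm); g=q.max(2)<85
    vv,uu=np.nonzero(g)
    P=np.array([onplane(m,u,v,.006)[:2] for u,v in zip(uu,vv)])-C
    r=np.hypot(*P.T);A=np.degrees(np.arctan2(P[:,1],P[:,0]))
    for lo,hi in((.095,.11),(.11,.125),(.125,.14),(.14,.15),(.15,.16),(.16,.17),(.17,.185)):
        k=(r>lo)&(r<hi)&(A>-121)&(A<-97); print(nm,lo,k.sum(),A[k].mean().round(2) if k.any() else '',A[k].min().round(1) if k.any() else '',A[k].max().round(1) if k.any() else '')
    # disc centre of index/wheel not needed
m=manip.camera_model('top');B=balls(m,p);print(B,[(ang(b-C),np.hypot(*(b-C))) for b in B])
E
```

```text
top 0.095 38 -107.81 -111.8 -104.0
top 0.11 39 -107.69 -111.2 -104.3
top 0.125 38 -107.75 -110.8 -104.8
top 0.14 27 -107.78 -110.5 -105.1
top 0.15 47 -107.48 -113.3 -101.8
top 0.16 50 -107.75 -114.1 -101.6
top 0.17 12 -107.81 -110.0 -105.7
side 0.095 34 -108.62 -112.5 -104.7
side 0.11 34 -108.51 -112.1 -105.2
side 0.125 38 -108.44 -111.5 -105.3
side 0.14 24 -108.08 -110.8 -105.6
side 0.15 37 -108.22 -112.2 -103.8
side 0.16 61 -108.15 -114.0 -102.0
side 0.17 31 -108.04 -111.6 -104.6
[[ 0.47426214 -0.16133459]] [(np.float64(-130.21828273543912), np.float64(0.1467208621254195))]
```

```bash
cat >> h.py <<'E'
def jugdir(m,p,C,r0=50):
    h=cv2.cvtColor(p,cv2.COLOR_RGB2HSV); u0,v0=proj(m,[*C,.1])
    k=(((h[...,0]<9)|(h[...,0]>172))&(h[...,1]>130)&(h[...,2]>40)).astype(np.uint8)
    yy,xx=np.mgrid[:480,:640]; k[np.hypot(xx-u0,yy-v0)>r0]=0
    n,l,s,c=cv2.connectedComponentsWithStats(k);i=1+s[1:,4].argmax()
    vv,uu=np.nonzero(l==i);P=np.array([onplane(m,u,v,.112)[:2] for u,v in zip(uu,vv)])
    d=P-P.mean(0);w,V=np.linalg.eigh(d.T@d);pa=V[:,1]
    # belly centre: largest inscribed circle
    D=cv2.distanceTransform((l==i).astype(np.uint8)|0,2,5); 
    hull=cv2.morphologyEx((l==i).astype(np.uint8),2,cv2.getStructuringElement(2,(17,17)))
    b=np.array([onplane(m,u,v,.112)[:2] for v,u in np.argwhere(hull>0)]);cb=b.mean(0)
    r=np.hypot(*(P-cb).T); 
    res={'pca':ang(pa),'cb':cb.round(4)}
    far=P[r>.042]; A=np.array([ang(f-cb) for f in far])
    for a in (ang(pa),ang(-pa)):
        dd=(A-a+180)%360-180; q=abs(dd)<60
        res['side%.0f'%a]=(int(q.sum()),round(a+dd[q].mean(),2),round(np.hypot(*(far[q]-cb).T).max(),4))
    return res
E
python3 - <<'E'
from h import *
z=np.load('c.npz');C=np.array([.569,-.0493]);m=manip.camera_model('top')
print(jugdir(m,z['p'],C))
z2=np.load('c2.npz');m=manip.camera_model('side');print(jugdir(m,z['p2'],C,60));print(jugdir(m,z2['p2'],C,60))
E
```

```text
{'pca': np.float64(131.48109190094308), 'cb': array([ 0.5644, -0.0482]), 'side131': (13, np.float64(132.54), np.float64(0.0496)), 'side-49': (50, np.float64(-46.72), np.float64(0.0555))}h.py:43: RuntimeWarning: Mean of empty slice.
  b=np.array([onplane(m,u,v,.112)[:2] for v,u in np.argwhere(hull>0)]);cb=b.mean(0)
  ret = ret.dtype.type(ret / rcount)
h.py:49: RuntimeWarning: Mean of empty slice.
  res['side%.0f'%a]=(int(q.sum()),round(a+dd[q].mean(),2),round(np.hypot(*(far[q]-cb).T).max(),4))
Traceback (most recent call last):
  File "h.py", line 49, in jugdir
    res['side%.0f'%a]=(int(q.sum()),round(a+dd[q].mean(),2),round(np.hypot(*(far[q]-cb).T).max(),4))
                                                                  ~~~~~~~~~~~~~~~~~~~~~~~~~~~~^^
ValueError: zero-size array to reduction operation maximum which has no identity
```

{"name": "carry_out", "arguments": {
  "plan": [
    {"grip": 0, "x": -0.0008, "y": -0.0047, "z": 0.003, "wx": 0, "wy": 0, "wz": 0.04},
    {"grip": 0, "x": -0.0008, "y": -0.0047, "z": 0, "wx": 0, "wy": 0, "wz": 0.04},
    {"grip": 0, "x": -0.0008, "y": -0.0047, "z": 0, "wx": 0, "wy": 0, "wz": 0.04},
    {"grip": 0, "x": -0.0008, "y": -0.0047, "z": 0, "wx": 0, "wy": 0, "wz": 0.04},
    {"grip": 0, "x": -0.0008, "y": -0.0047, "z": 0, "wx": 0, "wy": 0, "wz": 0.04},
    {"grip": 0, "x": -0.0008, "y": -0.0047, "z": 0, "wx": 0, "wy": 0, "wz": 0.04},
    {"grip": 0, "x": -0.0008, "y": -0.0047, "z": 0, "wx": 0, "wy": 0, "wz": 0.04},
    {"grip": 0, "x": -0.0008, "y": -0.0047, "z": 0, "wx": 0, "wy": 0, "wz": 0.04},
    {"grip": 0, "x": -0.0008, "y": -0.0047, "z": 0, "wx": 0, "wy": 0, "wz": 0.04},
    {"grip": 0, "x": -0.0008, "y": -0.0047, "z": 0, "wx": 0, "wy": 0, "wz": 0.04},
    {"grip": 0, "x": -0.0008, "y": -0.0047, "z": 0, "wx": 0, "wy": 0, "wz": 0.04},
    {"grip": 0, "x": -0.0004, "y": -0.0024, "z": 0, "wx": 0, "wy": 0, "wz": 0.02},
    {"grip": 0, "x": -0.0002, "y": -0.0012, "z": 0, "wx": 0, "wy": 0, "wz": 0.01},
    {"grip": 0, "x": 0, "y": 0, "z": 0, "wx": 0, "wy": 0, "wz": 0},
    {"grip": 0, "x": 0, "y": 0, "z": 0, "wx": 0, "wy": 0, "wz": 0}
  ]
}}

```text
t: 6.05
ee_pos: [0.6743, -0.1042, 0.0633]
tool_rot: [[-0.773, 0.634, -0.0], [0.634, 0.773, -0.0], [0.0, -0.0, -1.0]]
force: [-1.0, -0.0, 0.8]
opening: -0.0005
grasp_force: 0.1
```

```bash
python3 - <<'E'
from h import *
s=manip.state();print(s['ee_pos'],s['force'],ang(np.array(s['tool_rot'])[:,0]))
m,p,d=grab('top'); m2,p2,d2=grab('side');mw,pw,dw=grab('wrist')
np.savez('c3.npz',p=p,p2=p2)
C=np.array([.569,-.0493])
B=balls(m,p);print(B,[(ang(b-C),np.hypot(*(b-C))) for b in B])
try: print(jugdir(m,p,C))
except Exception as e: print(e)
a=cv2.resize(p[160:300,250:390,::-1],(400,400),interpolation=3)
cv2.imwrite('pics/crop3.png',np.hstack([a,cv2.resize(pw[:,:,::-1],(400,400))]))
E
```

```text
[ 0.67431886 -0.10418831  0.06330147] [-0.99313641 -0.0470684   0.80370224] 140.62457543562869
[[0.58678143 0.09471813]] [(np.float64(82.96150510823902), np.float64(0.14511168615872053))]
attempt to get argmax of an empty sequence
```

View pics/crop3.png

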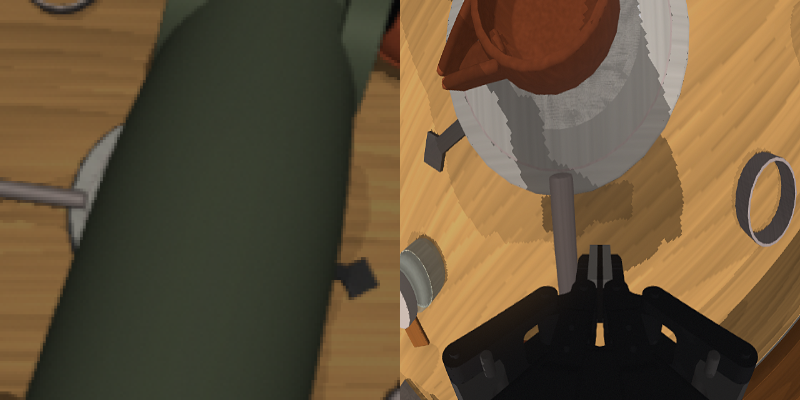

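{"name": "carry_out", "arguments": {
  "plan": [
    {"grip": 0, "x": 0, "y": 0.012, "z": 0, "wx": 0, "wy": 0, "wz": 0},
    {"grip": 0, "x": 0, "y": 0.02, "z": -0.01, "wx": 0, "wy": 0, "wz": 0},
    {"grip": 0, "x": 0, "y": 0, "z": -0.045, "wx": 0, "wy": 0, "wz": 0},
    {"grip": 0, "x": 0, "y": 0, "z": -0.045, "wx": 0, "wy": 0, "wz": 0},
    {"grip": 0, "x": 0, "y": 0, "z": -0.045, "wx": 0, "wy": 0, "wz": 0},
    {"grip": 0, "x": -0.026, "y": -0.032, "z": 0, "wx": 0, "wy": 0, "wz": 0},
    {"grip": 0, "x": -0.026, "y": -0.032, "z": 0, "wx": 0, "wy": 0, "wz": 0},
    {"grip": 0, "x": -0.026, "y": -0.032, "z": 0, "wx": 0, "wy": 0, "wz": 0},
    {"grip": 0, "x": -0.026, "y": -0.032, "z": 0, "wx": 0, "wy": 0, "wz": 0},
    {"grip": 0, "x": -0.026, "y": -0.032, "z": 0, "wx": 0, "wy": 0, "wz": 0},
    {"grip": 0, "x": -0.026, "y": -0.032, "z": 0, "wx": 0, "wy": 0, "wz": 0},
    {"grip": 0, "x": 0, "y": 0, "z": 0, "wx": 0, "wy": 0, "wz": 0}
  ]
}}

```text
t: 7.4
ee_pos: [0.6927, -0.3324, 0.2071]
tool_rot: [[-0.769, 0.639, -0.0], [0.639, 0.769, -0.002], [-0.001, -0.002, -1.0]]
force: [-0.1, 0.3, -0.2]
opening: 0.0001
grasp_force: 0.0
```

```bash
python3 - <<'E'
from h import *
s=manip.state();print(s['ee_pos'],s['force'],ang(np.array(s['tool_rot'])[:,0]))
m,p,d=grab('top'); m2,p2,d2=grab('side')
np.savez('c4.npz',p=p,p2=p2)
C=np.array([.569,-.0493])
B=balls(m,p);c=B.mean(0);print(len(B),c,B,[(ang(b-c),np.hypot(*(b-c))) for b in B])
print(jugdir(m,p,C))
a=cv2.resize(p[180:300,255:385,::-1],(520,480),interpolation=3)
cv2.imwrite('pics/crop4.png',a)
# mask for jug rim
E
```

```text
[ 0.69268477 -0.3324281   0.20711719] [-0.10595564  0.34653727 -0.19293344] 140.2533081816586
4 [ 0.55750921 -0.08154975] [[ 0.68440712 -0.13816951]
 [ 0.58678143  0.09471813]
 [ 0.52520139 -0.17660258]
 [ 0.43364689 -0.10614506]] [(np.float64(-24.045638991416276), np.float64(0.13895638632773213)), (np.float64(80.5711281022997), np.float64(0.1786819244109661)), (np.float64(-108.77255426979382), np.float64(0.10039339940679044)), (np.float64(-168.76888568696148), np.float64(0.12628065258851182))]
{'pca': np.float64(82.11226061865794), 'cb': array([ 0.5659, -0.0512]), 'side82': (22, np.float64(80.21), np.float64(0.0553)), 'side-98': (24, np.float64(-98.1), np.float64(0.0502))}
```

View pics/crop4.png

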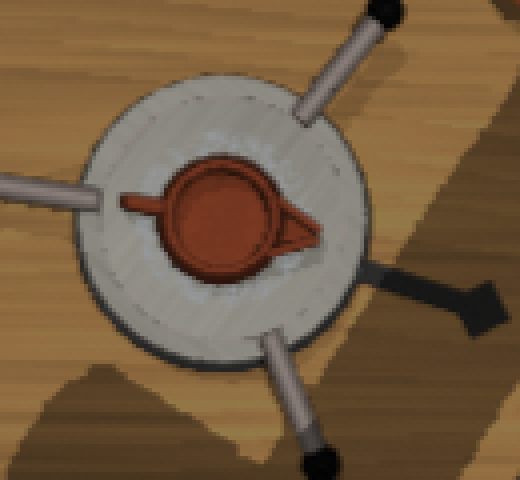

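{"name": "carry_out", "arguments": {
  "plan": [
    {"grip": 0, "x": 0.0267, "y": 0.0313, "z": 0, "wx": 0, "wy": 0, "wz": 0},
    {"grip": 0, "x": 0.0267, "y": 0.0313, "z": 0, "wx": 0, "wy": 0, "wz": 0},
    {"grip": 0, "x": 0.0267, "y": 0.0313, "z": 0, "wx": 0, "wy": 0, "wz": 0},
    {"grip": 0, "x": 0.0267, "y": 0.0313, "z": 0, "wx": 0, "wy": 0, "wz": 0},
    {"grip": 0, "x": 0.0267, "y": 0.0313, "z": 0, "wx": 0, "wy": 0, "wz": 0},
    {"grip": 0, "x": 0.0267, "y": 0.0313, "z": 0, "wx": 0, "wy": 0, "wz": 0},
    {"grip": 0, "x": 0, "y": 0, "z": 0, "wx": 0, "wy": 0, "wz": 0},
    {"grip": 0, "x": 0, "y": 0, "z": 0.04, "wx": 0, "wy": 0, "wz": 0},
    {"grip": 0, "x": 0, "y": 0, "z": 0.04, "wx": 0, "wy": 0, "wz": 0},
    {"grip": 0, "x": 0, "y": 0, "z": 0.04, "wx": 0, "wy": 0, "wz": 0},
    {"grip": 0, "x": 0, "y": 0, "z": 0.023, "wx": 0, "wy": 0, "wz": 0},
    {"grip": 0, "x": 0, "y": 0, "z": 0, "wx": 0, "wy": 0, "wz": 0},
    {"grip": 0, "x": 0, "y": 0, "z": 0, "wx": 0, "wy": 0, "wz": 0}
  ]
}}

```text
t: 8.8
ee_pos: [0.689, -0.0794, 0.0658]
tool_rot: [[-0.773, 0.634, -0.0], [0.634, 0.773, 0.0], [0.0, -0.0, -1.0]]
force: [0.2, -0.7, 0.6]
opening: 0.0004
grasp_force: 0.0
```

{"name": "carry_out", "arguments": {
  "plan": [
    {"grip": 0, "x": -0.002, "y": -0.008, "z": 0, "wx": 0, "wy": 0, "wz": 0},
    {"grip": 0, "x": -0.002, "y": -0.008, "z": 0, "wx": 0, "wy": 0, "wz": 0},
    {"grip": 0, "x": 0, "y": -0.007, "z": 0, "wx": 0, "wy": 0, "wz": 0},
    {"grip": 0, "x": 0, "y": -0.0055, "z": 0, "wx": 0, "wy": 0, "wz": 0},
    {"grip": 0, "x": -0.0006, "y": -0.0034, "z": 0, "wx": 0, "wy": 0, "wz": 0.0286},
    {"grip": 0, "x": -0.0006, "y": -0.0034, "z": 0, "wx": 0, "wy": 0, "wz": 0.0286},
    {"grip": 0, "x": -0.0006, "y": -0.0034, "z": 0, "wx": 0, "wy": 0, "wz": 0.0286},
    {"grip": 0, "x": -0.0006, "y": -0.0034, "z": 0, "wx": 0, "wy": 0, "wz": 0.0286},
    {"grip": 0, "x": -0.0003, "y": -0.0017, "z": 0, "wx": 0, "wy": 0, "wz": 0.0143},
    {"grip": 0, "x": -0.0003, "y": -0.0017, "z": 0, "wx": 0, "wy": 0, "wz": 0.0143},
    {"grip": 0, "x": 0, "y": 0, "z": 0, "wx": 0, "wy": 0, "wz": 0},
    {"grip": 0, "x": 0, "y": 0, "z": 0, "wx": 0, "wy": 0, "wz": 0}
  ]
}}

```text
t: 10.0
ee_pos: [0.6642, -0.1191, 0.065]
tool_rot: [[-0.674, 0.738, -0.001], [0.738, 0.674, 0.0], [0.001, -0.001, -1.0]]
force: [0.4, 0.2, 0.9]
opening: 0.0002
grasp_force: 0.1
```

```bash
python3 - <<'E'
from h import *
s=manip.state();print(s['ee_pos'],s['force'],ang(np.array(s['tool_rot'])[:,0]))
m,p,d=grab('top');C=np.array([.5683,-.0499])
B=balls(m,p);print([(ang(b-C),np.hypot(*(b-C))) for b in B])
E
```

```text
[ 0.66417578 -0.11913575  0.06503719] [0.4387728  0.23409388 0.85528669] 132.39961118559725
[(np.float64(73.85554852550428), np.float64(0.14616428434830586))]
```

{"name": "carry_out", "arguments": {
  "plan": [
    {"grip": 0, "x": 0, "y": 0.012, "z": 0, "wx": 0, "wy": 0, "wz": 0},
    {"grip": 0, "x": 0, "y": 0.02, "z": -0.01, "wx": 0, "wy": 0, "wz": 0},
    {"grip": 0, "x": 0, "y": 0, "z": -0.05, "wx": 0, "wy": 0, "wz": 0},
    {"grip": 0, "x": 0, "y": 0, "z": -0.05, "wx": 0, "wy": 0, "wz": 0},
    {"grip": 0, "x": 0, "y": 0, "z": -0.05, "wx": 0, "wy": 0, "wz": 0},
    {"grip": 0, "x": 0.04, "y": 0.0043, "z": 0, "wx": 0, "wy": 0, "wz": 0},
    {"grip": 0, "x": 0.04, "y": 0.0043, "z": 0, "wx": 0, "wy": 0, "wz": 0},
    {"grip": 0, "x": 0.04, "y": 0.0043, "z": 0, "wx": 0, "wy": 0, "wz": 0},
    {"grip": 0, "x": 0.04, "y": 0.0043, "z": 0, "wx": 0, "wy": 0, "wz": 0},
    {"grip": 0, "x": 0.04, "y": 0.0043, "z": 0, "wx": 0, "wy": 0, "wz": 0},
    {"grip": 0, "x": 0.04, "y": 0.0043, "z": 0, "wx": 0, "wy": 0, "wz": 0},
    {"grip": 0, "x": 0.04, "y": 0.0043, "z": 0, "wx": 0, "wy": 0, "wz": 0},
    {"grip": 0, "x": 0.04, "y": 0.0043, "z": 0, "wx": 0, "wy": 0, "wz": 0},
    {"grip": 0, "x": 0.04, "y": 0.0043, "z": 0, "wx": 0, "wy": 0, "wz": 0},
    {"grip": 0, "x": 0.04, "y": 0.0043, "z": 0, "wx": 0, "wy": 0, "wz": 0},
    {"grip": 0, "x": 0, "y": 0, "z": 0, "wx": 0, "wy": 0, "wz": 0}
  ]
}}

```text
t: 11.65
ee_pos: [0.4473, 0.2304, 0.2256]
tool_rot: [[-0.679, 0.734, -0.001], [0.734, 0.679, 0.001], [0.002, -0.0, -1.0]]
force: [0.5, -1.0, 0.7]
opening: 0.0002
grasp_force: 0.0
```

```bash
python3 - <<'E'
from h import *
s=manip.state();print(s['ee_pos'],s['force'],ang(np.array(s['tool_rot'])[:,0]))
m,p,d=grab('top'); m2,p2,d2=grab('side')
np.savez('c5.npz',p=p,p2=p2)
C=np.array([.5683,-.0499])
B=balls(m,p);print([(ang(b-C),np.hypot(*(b-C))) for b in B])
print(jugdir(m,p,C))
a=cv2.resize(p[195:275,265:385,::-1],(600,400),interpolation=2)
b=cv2.resize(p2[210:335,275:375,::-1],(320,400),interpolation=2)
cv2.imwrite('pics/crop5.png',cv2.resize(np.hstack([a,b]),(800,348)))
E
```

```text
[0.44733886 0.23039057 0.22556473] [ 0.51512276 -1.00197203  0.72607504] 132.76617645196984
[(np.float64(-46.026197115942885), np.float64(0.1461596128466029)), (np.float64(73.85554852550428), np.float64(0.14616428434830586)), (np.float64(-166.14019617903062), np.float64(0.14537315226362066))]
{'pca': np.float64(71.50956431285032), 'cb': array([ 0.5646, -0.0468]), 'side72': (18, np.float64(68.38), np.float64(0.0517)), 'side-108': (38, np.float64(-104.22), np.float64(0.0531))}
```

View pics/crop5.png

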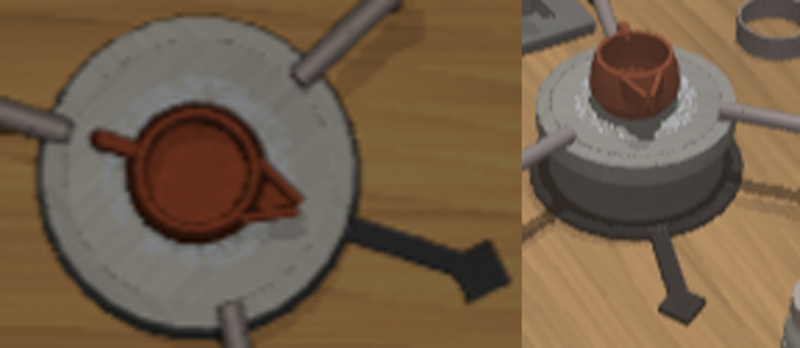

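The spokes are now at −46°, 74° and −166°. The spout lies at about −107.9° and the arrow at −107.7°, so they match and the wheel is at rest. Next is the hand rest.

{"name": "carry_out", "arguments": {
  "plan": [
    {"grip": 0, "x": 0, "y": 0, "z": 0, "wx": 0, "wy": 0, "wz": -0.118},
    {"grip": 0, "x": 0, "y": 0, "z": 0, "wx": 0, "wy": 0, "wz": -0.118},
    {"grip": 0, "x": 0, "y": 0, "z": 0, "wx": 0, "wy": 0, "wz": -0.118},
    {"grip": 0, "x": 0, "y": 0, "z": 0, "wx": 0, "wy": 0, "wz": -0.118},
    {"grip": 0, "x": 0, "y": 0, "z": 0, "wx": 0, "wy": 0, "wz": -0.118},
    {"grip": 0, "x": 0, "y": 0, "z": 0, "wx": 0, "wy": 0, "wz": -0.118},
    {"grip": 0, "x": 0, "y": 0, "z": 0, "wx": 0, "wy": 0, "wz": -0.118},
    {"grip": 0, "x": 0, "y": 0.004, "z": 0.022, "wx": 0, "wy": 0, "wz": 0},
    {"grip": 0, "x": 0, "y": 0, "z": 0.022, "wx": 0, "wy": 0, "wz": 0},
    {"grip": 0, "x": 0, "y": 0, "z": 0.022, "wx": 0, "wy": 0, "wz": 0},
    {"grip": 0, "x": 0, "y": 0, "z": 0.022, "wx": 0, "wy": 0, "wz": 0},
    {"grip": 0, "x": 0, "y": 0, "z": 0, "wx": 0, "wy": 0, "wz": 0},
    {"grip": 0, "x": 0, "y": 0, "z": 0, "wx": 0, "wy": 0, "wz": 0}
  ]
}}

```text
t: 13.05
ee_pos: [0.4509, 0.2301, 0.1374]
tool_rot: [[-1.0, 0.006, -0.001], [0.006, 1.0, -0.0], [0.001, -0.0, -1.0]]
force: [1.3, 0.2, 1.6]
opening: 0.0
grasp_force: 0.0
```

{"name": "carry_out", "arguments": {
  "plan": [
    {"grip": 0, "x": 0, "y": -0.008, "z": 0, "wx": 0, "wy": 0, "wz": 0},
    {"grip": 0, "x": 0, "y": -0.007, "z": 0, "wx": 0, "wy": 0, "wz": 0},
    {"grip": 0, "x": 0, "y": -0.0065, "z": 0, "wx": 0, "wy": 0, "wz": 0},
    {"grip": 0, "x": 0.0013, "y": -0.0077, "z": 0, "wx": 0, "wy": 0, "wz": -0.06},
    {"grip": 0, "x": 0.0013, "y": -0.0077, "z": 0, "wx": 0, "wy": 0, "wz": -0.06},
    {"grip": 0, "x": 0.0013, "y": -0.0077, "z": 0, "wx": 0, "wy": 0, "wz": -0.06},
    {"grip": 0, "x": 0.0013, "y": -0.0077, "z": 0, "wx": 0, "wy": 0, "wz": -0.06},
    {"grip": 0, "x": 0.0013, "y": -0.0077, "z": 0, "wx": 0, "wy": 0, "wz": -0.06},
    {"grip": 0, "x": 0.0013, "y": -0.0077, "z": 0, "wx": 0, "wy": 0, "wz": -0.06},
    {"grip": 0, "x": 0.0013, "y": -0.0077, "z": 0, "wx": 0, "wy": 0, "wz": -0.06},
    {"grip": 0, "x": 0.0013, "y": -0.0077, "z": 0, "wx": 0, "wy": 0, "wz": -0.06},
    {"grip": 0, "x": 0.0013, "y": -0.0077, "z": 0, "wx": 0, "wy": 0, "wz": -0.06},
    {"grip": 0, "x": 0.0013, "y": -0.0077, "z": 0, "wx": 0, "wy": 0, "wz": -0.06},
    {"grip": 0, "x": 0.0013, "y": -0.0077, "z": 0, "wx": 0, "wy": 0, "wz": -0.06},
    {"grip": 0, "x": 0.0013, "y": -0.0077, "z": 0, "wx": 0, "wy": 0, "wz": -0.06},
    {"grip": 0, "x": 0.0013, "y": -0.0077, "z": 0, "wx": 0, "wy": 0, "wz": -0.06},
    {"grip": 0, "x": 0.0013, "y": -0.0077, "z": 0, "wx": 0, "wy": 0, "wz": -0.06},
    {"grip": 0, "x": 0.0013, "y": -0.0077, "z": 0, "wx": 0, "wy": 0, "wz": -0.06},
    {"grip": 0, "x": 0.0013, "y": -0.0077, "z": 0, "wx": 0, "wy": 0, "wz": -0.06}
  ]
}}

```text
t: 14.95
ee_pos: [0.4829, 0.093, 0.1378]
tool_rot: [[-0.576, -0.818, -0.0], [-0.818, 0.576, 0.0], [-0.0, 0.0, -1.0]]
force: [-1.1, 0.4, 0.7]
opening: 0.0003
grasp_force: 0.6
```

```bash
python3 - <<'E'
from h import *
m2,p2,d2=grab('side'); s=manip.state();print(s['ee_pos'],s['force'],ang(np.array(s['tool_rot'])[:,0]))
cv2.imwrite('pics/s6.png',cv2.resize(p2[110:310,180:440,::-1],(780,600)))
E
```

```text
[0.48405702 0.09224876 0.13786999] [ 0.5327609  -0.57515032  0.05072932] -125.11817456449394
```

View pics/s6.png

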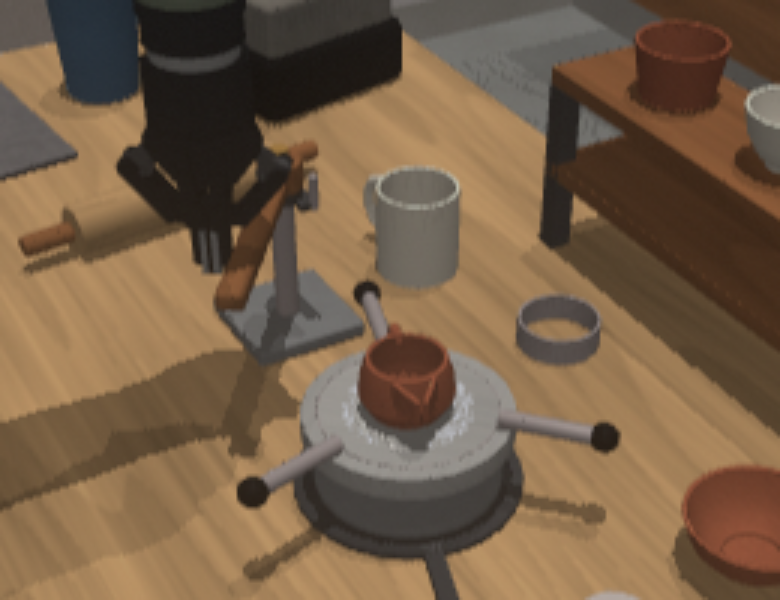

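The rest, with its tip at (230,300), follows the fingers cleanly and is about 55° round. I'll continue towards the stop.

{"name": "carry_out", "arguments": {
  "plan": [
    {"grip": 0, "x": 0.0013, "y": -0.0077, "z": 0, "wx": 0, "wy": 0, "wz": -0.06},
    {"grip": 0, "x": 0.0013, "y": -0.0077, "z": 0, "wx": 0, "wy": 0, "wz": -0.06},
    {"grip": 0, "x": 0.0013, "y": -0.0077, "z": 0, "wx": 0, "wy": 0, "wz": -0.06},
    {"grip": 0, "x": 0.0013, "y": -0.0077, "z": 0, "wx": 0, "wy": 0, "wz": -0.06},
    {"grip": 0, "x": 0.0013, "y": -0.0077, "z": 0, "wx": 0, "wy": 0, "wz": -0.06},
    {"grip": 0, "x": 0.0013, "y": -0.0077, "z": 0, "wx": 0, "wy": 0, "wz": -0.06},
    {"grip": 0, "x": 0.0013, "y": -0.0077, "z": 0, "wx": 0, "wy": 0, "wz": -0.06},
    {"grip": 0, "x": 0.0013, "y": -0.0077, "z": 0, "wx": 0, "wy": 0, "wz": -0.06},
    {"grip": 0, "x": 0.0005, "y": -0.0038, "z": 0, "wx": 0, "wy": 0, "wz": -0.03},
    {"grip": 0, "x": 0.0005, "y": -0.0038, "z": 0, "wx": 0, "wy": 0, "wz": -0.03},
    {"grip": 0, "x": 0, "y": 0, "z": 0, "wx": 0, "wy": 0, "wz": 0}
  ]
}}

```text
t: 16.1
ee_pos: [0.5427, 0.0578, 0.1376]
tool_rot: [[-0.077, -0.997, 0.0], [-0.997, 0.077, -0.0], [0.0, -0.0, -1.0]]
force: [-0.5, -0.3, -0.5]
opening: 0.0001
grasp_force: 0.0
```

{"name": "carry_out", "arguments": {
  "plan": [
    {"grip": 0, "x": 0, "y": -0.002, "z": 0, "wx": 0, "wy": 0, "wz": -0.015},
    {"grip": 0, "x": 0, "y": -0.002, "z": 0, "wx": 0, "wy": 0, "wz": -0.015},
    {"grip": 0, "x": 0, "y": 0, "z": 0, "wx": 0, "wy": 0, "wz": 0}
  ]
}}

```text
t: 16.4
ee_pos: [0.5466, 0.0579, 0.1374]
tool_rot: [[-0.046, -0.999, 0.0], [-0.999, 0.046, -0.0], [0.0, -0.0, -1.0]]
force: [-1.1, 0.1, -0.0]
opening: -0.0003
grasp_force: 0.2
```

{"name": "carry_out", "arguments": {
  "plan": [
    {"grip": 0, "x": 0, "y": -0.002, "z": 0, "wx": 0, "wy": 0, "wz": -0.015},
    {"grip": 0, "x": 0, "y": -0.002, "z": 0, "wx": 0, "wy": 0, "wz": -0.015},
    {"grip": 0, "x": 0, "y": -0.002, "z": 0, "wx": 0, "wy": 0, "wz": -0.015},
    {"grip": 0, "x": 0, "y": 0, "z": 0, "wx": 0, "wy": 0, "wz": 0}
  ]
}}

```text
t: 16.8
ee_pos: [0.553, 0.0578, 0.1373]
tool_rot: [[-0.0, -1.0, 0.0], [-1.0, 0.0, 0.0], [-0.0, -0.0, -1.0]]
force: [-0.4, 0.5, -1.1]
opening: -0.0005
grasp_force: 0.0
```

{"name": "carry_out", "arguments": {
  "plan": [
    {"grip": 0, "x": 0, "y": -0.001, "z": 0, "wx": 0, "wy": 0, "wz": 0},
    {"grip": 0, "x": 0, "y": -0.001, "z": 0, "wx": 0, "wy": 0, "wz": 0},
    {"grip": 0, "x": 0, "y": 0, "z": 0, "wx": 0, "wy": 0, "wz": 0}
  ]
}}

```text
t: 17.1
ee_pos: [0.5547, 0.0578, 0.1373]
tool_rot: [[-0.001, -1.0, 0.0], [-1.0, 0.001, 0.0], [-0.0, -0.0, -1.0]]
force: [-1.1, 0.1, -0.2]
opening: -0.0003
grasp_force: 0.2
```

{"name": "carry_out", "arguments": {
  "plan": [
    {"grip": 0, "x": 0, "y": -0.001, "z": 0, "wx": 0, "wy": 0, "wz": 0},
    {"grip": 0, "x": 0, "y": -0.001, "z": 0, "wx": 0, "wy": 0, "wz": 0},
    {"grip": 0, "x": 0, "y": 0, "z": 0, "wx": 0, "wy": 0, "wz": 0}
  ]
}}

```text
t: 17.4
ee_pos: [0.5562, 0.0577, 0.1372]
tool_rot: [[-0.001, -1.0, -0.001], [-1.0, 0.001, -0.0], [0.0, 0.001, -1.0]]
force: [-2.5, -1.0, 1.6]
opening: -0.0003
grasp_force: 1.2
```

{"name": "carry_out", "arguments": {
  "plan": [
    {"grip": 0, "x": 0, "y": -0.001, "z": 0, "wx": 0, "wy": 0, "wz": 0},
    {"grip": 0, "x": 0, "y": -0.001, "z": 0, "wx": 0, "wy": 0, "wz": 0},
    {"grip": 0, "x": 0, "y": 0, "z": 0, "wx": 0, "wy": 0, "wz": 0}
  ]
}}

```text
t: 17.7
ee_pos: [0.5563, 0.0577, 0.1372]
tool_rot: [[-0.001, -1.0, -0.004], [-1.0, 0.001, -0.0], [0.0, 0.004, -1.0]]
force: [-7.6, -1.6, 5.6]
opening: 0.0001
grasp_force: 4.1
```

The finger stopped moving and the force rose to 7.6 N, so the rest is at its stop. I'll back off and check.

{"name": "carry_out", "arguments": {
  "plan": [
    {"grip": 0, "x": 0, "y": 0.004, "z": 0, "wx": 0, "wy": 0, "wz": 0},
    {"grip": 0, "x": 0, "y": 0.01, "z": 0, "wx": 0, "wy": 0, "wz": 0},
    {"grip": 0, "x": 0, "y": 0.03, "z": 0, "wx": 0, "wy": 0, "wz": 0},
    {"grip": 0, "x": 0, "y": 0.03, "z": -0.03, "wx": 0, "wy": 0, "wz": 0},
    {"grip": 0, "x": -0.03, "y": 0.02, "z": -0.03, "wx": 0, "wy": 0, "wz": 0},
    {"grip": 0, "x": -0.04, "y": 0.01, "z": -0.02, "wx": 0, "wy": 0, "wz": 0},
    {"grip": 0, "x": -0.04, "y": 0, "z": 0, "wx": 0, "wy": 0, "wz": 0},
    {"grip": 0, "x": -0.04, "y": 0, "z": 0, "wx": 0, "wy": 0, "wz": 0},
    {"grip": 0, "x": -0.04, "y": 0, "z": 0, "wx": 0, "wy": 0, "wz": 0},
    {"grip": 0, "x": 0, "y": 0, "z": 0, "wx": 0, "wy": 0, "wz": 0},
    {"grip": 0, "x": 0, "y": 0, "z": 0, "wx": 0, "wy": 0, "wz": 0}
  ]
}}

```text
t: 18.8
ee_pos: [0.4542, 0.2484, 0.2171]
tool_rot: [[0.002, -1.0, 0.0], [-1.0, -0.002, -0.0], [0.0, -0.0, -1.0]]
force: [-0.6, -0.3, -0.6]
opening: 0.0
grasp_force: 0.0
```

```bash
python3 - <<'E'
from h import *
s=manip.state();print(s['t'],s['ee_pos'],s['force'])
m,p,d=grab('top');C=np.array([.5683,-.0499])
B=balls(m,p);print([(ang(b-C),np.hypot(*(b-C))) for b in B])
cv2.imwrite('pics/top7.png',cv2.resize(p[120:320,90:490,::-1],(800,400)))
E
```

```text
18.8 [0.45420811 0.24839615 0.21714789] [-0.5526451  -0.33840344 -0.60259094]
[(np.float64(-46.026197115942885), np.float64(0.1461596128466029)), (np.float64(73.85554852550428), np.float64(0.14616428434830586)), (np.float64(-166.14019617903062), np.float64(0.14537315226362066))]
```

View pics/top7.png

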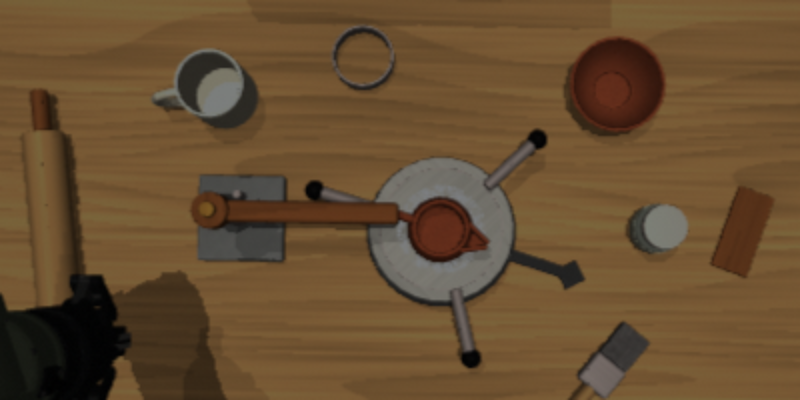

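The rest points to −y over the wheel, running from (210,210) to (397,213). The spokes have not moved, the spout at (487,243) lines up with the arrow at (580,275), and the other objects are undisturbed.

```bash
python3 -c "
from rig import manip
print(manip.hand_in())"
```

```text
the job is handed in; nothing more can be done
None
```

The job is handed in: the jug's spout matches the arrow to within about 1° by my camera measurements, the hand rest is against its stop, and nothing else on the table was disturbed.

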